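Load a wire reel under the dereeler's flip-up hood

TASK

Load the pink reel of hook-up wire that lies on the bench into the blue dereeler: first swing its clear hood, the one with the red knob, up and over past its balance point, so that it leans back on its stop and stays open with nothing touching it. Then lay the pink reel, which rolls, on the two rollers between the blue cheeks, its axis along the rollers, and let go. Leave the hood standing open for threading, and leave the yellow reel where it is.

Things in the scene. Friction and masses are not known exactly. Their poses are not given: they have to be found in the camera images.
- dereeler: Bench dereeler fixed on the green mat (top 2.4 mm above the bench): blue base plate 205 x 200 x 8 mm with a roller cradle under a hinged clear hood. Origin: on the mat, under the middle of the cradle; x from the knob side (front) to the hinge side (back), y along rollers and hinge, z up. Hinge posts 30 x 6 mm at x = 70, y = -88 and +88 mm, with ears up to 155 mm high behind, joined by the hood's black stop bar.
- cradle (a point): Where the middle of the loaded pink reel belongs: x = 0, y = 0, z = 71.5 mm in the dereeler's frame (same axes). Two black rubber rollers, 24 mm diameter, 112 mm long, free to turn, axes along y, 34 mm high at x = -30 and +30 mm, between two blue cheek plates (inner faces at y = -58 and +58, outer -64 and +64 mm, tops 46 mm high, x from -56 to +56 mm).
- hood_hinge (a point): Middle of the hood's hinge axis, at x = 70, y = 0, z = 128 mm in the dereeler's frame, axes as the dereeler's; the hood turns about y there.
- hood (a joint): Hood angle in rad: 0 shut, growing as the front swings up and back, 2.09 (120 degrees) when it leans on its stop. The hinge is nearly free: the hood (0.2 to 0.34 kg) falls shut by itself below its balance point at about 1.76 rad (101 degrees) and falls open beyond it. Lifting takes under 3 N at the knob.
- hood_knob (a point): Centre of the red ball knob, 32 mm in diameter, on a 10 mm stem at the middle of the hood's sloping front, 18 mm off it; it swings at 194 mm radius about the hinge. Shut, it lies at x = -109, y = 0, z = 55 mm in the dereeler's frame. It can be pinched from its two sides (along y) and turns freely in the grip. This frame turns with the hood; shut, its axes are the dereeler's.
- hood_fold (a point): Middle of the hood's upper front edge (black edging, 154 mm wide); shut, at x = -95, z = 128 mm in the dereeler's frame. Behind it the flat top runs to the hinge; below it the front slopes down and inward to x = -72, z = 48 mm. It overhangs the knob, so a hand pointing straight down strikes it: come at the knob tilted, fingers pointing forward and down. Frame turns with the hood.
- pink_reel: Reel of pink hook-up wire with grey flanges: a cylinder 72 mm in diameter and 55 mm long, 0.2 to 0.42 kg, lying on its side on the bare bench right of the dereeler, free to roll. Origin: centre of one end face; z runs along the reel's axis to the other end face.
- pink_reel_mid (a point): Middle of the pink reel, 36 mm above the bench as it lies; z is the reel's axis (horizontal), x and y lie across it. The reel can be gripped on its two flat end faces, 55 mm apart.
- yellow_reel_mid (a point): Middle of a smaller reel with yellow flanges, 48 mm in diameter and 58 mm long, lying on its side near the pink one; z is its axis. Not needed; to be left alone.
There are look-alikes about, which are no part of the job. Leave any orange or turquoise look-alike of the pink_reel alone.

How it is judged:
By the outcome, as a careful person would: the job done as asked, in the order asked, and still so for the second after the job is handed in, with the robot touching nothing.
It also fails if it takes over 61 s, if anything falls off the work surface, if the arm or the gripper's body presses on something with over 40 N, if the wrist force passes 120 N, or if a joint passes its speed limit or range.

ROBOT

A 7-joint arm with a two-finger parallel gripper is mounted at the origin on a cart in front of the work surface, level with it; the furniture and walls round the work are solid. World frame = base frame: x ahead of the robot, y to its left, z up, the work surface at z = 0. Lengths are in m, angles in rad, forces in N, time in s.
With the tool pointing down it reaches from about 0.4 to 0.85 m from the base axis. Payload 4.4 kg.
Tool frame: the origin (TCP) lies at the very end of the fingers, on their centre line; the grasp point (between the pads) lies grip_depth behind it (grip_depth is the distance from the TCP to the grasp point, in m); z points along the fingers, y is the line along which they close (so a half turn about z gives the same grasp; the last joint's range is limited). The gripper opens to 94 mm and grips with 3 to 60 N. Pads are 16 mm wide; open, the fingers measure 119 mm over their backs; the gripper's body (75 mm by 177 mm) begins 78 mm behind the grasp point.
Start: joints at [-1.256, 0.628, 0.038, 1.517, -0.027, 0.996, -0.02], TCP at [0.242, 0.603, 0.183] pointing down, gripper open.
Joint ranges: [-3.06, 3.06], [-0.37, 2.12], [-1.25, 1.32], [0.18, 2.47], [-1.1, 4.24], [0.23, 1.98], [-2.94, 2.94]. Speed limits (rad/s): [2.57, 2.57, 3.14, 3.14, 3.14, 3.14, 3.14].

INTERFACE

Orientations are given as a unit quaternion [w, x, y, z].
In Python, from station import * gives the robot as it stands. The module is installed in compiled form; this text tells all that it offers.
- The arm moves only by the shell command python3 -m jog 'ROWS' [FORCE]. ROWS is JSON, a list of rows, each a list of 3 entries, a list of its own where there are three numbers: the shift along the tool's x, y, z in cm, then the turn, a rotation vector about the tool's x, y, z in degrees, then the opening, from -1 (shut) to 1 (fully open), so that 0 is half open. In form: [[[x, y, z], [wx, wy, wz], jaw], ...]. A call has 1 to 10 rows; each row shifts and turns the commanded pose from where the row before left it, along the tool's axes as they then stand; what a row does not reach is not made up. A row lasts 1/10 s, in which the tool goes at most 50 mm and 8.59 degrees, less where a joint would pass 70% of its speed; a pose out of reach is approached as far as the arm can. A call is refused whole if a number of a shift passes 5 or a number of a turn 8.59, either way. A call with a gripper value outside its range is refused whole. The fingers move at their own pace and stop on an object; FORCE is the grip in N (left out, the last holds). Time passes only in rows, so rows that do not move let the fingers close. It gives the time, the measured TCP pose, the force, the opening and the grip force at its end, in the units of the state.
- sense(): the state, without advancing time (a new reading comes with each control period).
- snapshot(name): name is "side" or "top"; returns a dict with "color" (384x512x3 uint8, red, green, blue), "range_z" (384x512 float32, m along the optical axis (not along the pixel's ray), 0 where there is no reading), "mtx" (3x3 intrinsics, pixels), "D" ([k1, k2, p1, p2, k3] as OpenCV has them; the pictures are not rectified), "pose" (4x4, takes a point from camera to world coordinates). Camera axes: x right, y down, z forward; pixel columns grow to the right and rows downward; lengths in m; the calibration is good to about 2 mm. A picture is of the moment at which its call begins.
- close_job(): hands the job in; it is judged then, once.
The state is a dict: "clock": time; "joint_pos": joint angles; "qd": joint speeds; "joint_efforts": joint torques, N m; "tool_pos": TCP position; "ee_rot": TCP orientation; "wrist_force": force on the tool from outside, world axes, zero at the start; "ft_torque": the same for the moment, N m; "grip_width": opening from 0.0 (shut) to 1.0 (fully open); "finger_force": force on a finger pad.
Only numpy, scipy, OpenCV 4.12 (cv2) and the standard library are available. Lean on these libraries where they do the work, as an engineer would, in place of code of your own. Each camera call takes 0.05 s, during which the arm holds its last target. There are 200 camera calls.

## Working session

There is one attempt and no reset: what is moved stays moved. The work goes in short steps, Python scripts to look and compute and a shell command to move; the robot and the scene stay as the last step left them, time stands still between calls to the robot, and variables do not carry over. Pictures are saved under pics/ and viewed, at most 10 in all, crops included, and the job is handed in when it is done.

```bash
mkdir -p pics
python3 - <<'E'
from station import *
import cv2,numpy as np
s=sense();print({k:np.round(v,3).tolist() for k,v in s.items()})
ims=[]
for n in("side","top"):
    d=snapshot(n);np.savez(f'{n}0.npz',**d);print(n,np.round(d["pose"],3).tolist(),np.round(d["mtx"],1).tolist(),d["D"])
    cv2.imwrite(f'pics/{n}0.png',cv2.cvtColor(d["color"],cv2.COLOR_RGB2BGR))
E
```

```text
{'clock': 0.0, 'joint_pos': [-1.256, 0.629, 0.038, 1.518, -0.027, 0.996, -0.02], 'qd': [-0.001, -0.001, 0.001, -0.0, -0.001, -0.0, -0.0], 'joint_efforts': [0.0, -54.974, 1.144, -18.663, -0.052, 0.024, 0.0], 'tool_pos': [0.241, 0.603, 0.183], 'ee_rot': [-0.0, 0.189, 0.982, -0.001], 'wrist_force': [-0.049, -1.114, -0.141], 'ft_torque': [0.014, -0.018, -0.012], 'finger_force': 0.0, 'grip_width': 0.998}
side [[0.917, -0.169, 0.362, 0.232], [-0.4, -0.414, 0.818, -0.595], [0.011, -0.895, -0.447, 0.506], [0.0, 0.0, 0.0, 1.0]] [[380.6, 0.0, 258.6], [0.0, 380.6, 194.9], [0.0, 0.0, 1.0]] [-0.08634362  0.          0.          0.          0.        ]
top [[0.009, -0.97, 0.243, 0.349], [-1.0, -0.008, 0.001, 0.129], [0.001, -0.243, -0.97, 0.929], [0.0, 0.0, 0.0, 1.0]] [[358.8, 0.0, 253.0], [0.0, 358.8, 192.5], [0.0, 0.0, 1.0]] [-0.0275644  0.         0.         0.         0.       ]
```

View pics/side0.png

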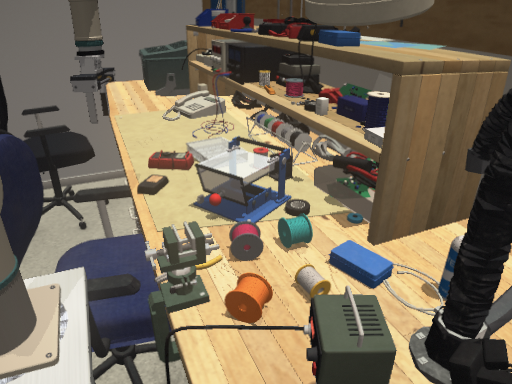

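View pics/top0.png

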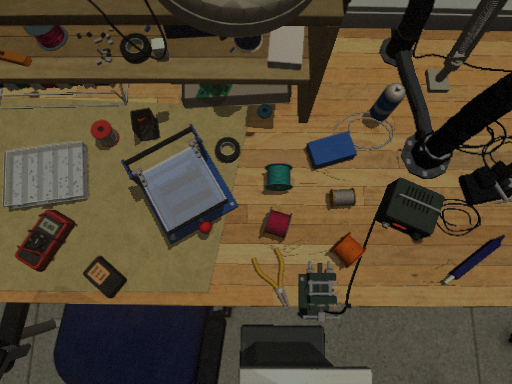

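Side view: the candidates for the pink reel are pink (246,240), turquoise (295,230), orange (248,296), yellow-flanged (312,280) and reels on the shelf (295,88). In the top view they are pink (279,224), turquoise (278,177), orange (347,250), yellow/grey (342,198) and a red spool on the mat (104,133). I choose pink at top (279,224). The knob is at top (205,228), with the hinge bar running (125,163)–(190,128).

```bash
cat > h.py <<'E'
import cv2,numpy as np
from scipy.spatial.transform import Rotation as R
def load(n): return dict(np.load(n))
def rays(d,px):
    u=cv2.undistortPoints(np.array(px,float).reshape(-1,1,2),d["mtx"],d["D"])[:,0]
    return np.c_[u,np.ones(len(u))]
def pts(d,m=None):
    if m is None: m=np.ones(d["range_z"].shape,bool)
    v,u=np.nonzero(m&(d["range_z"]>0)); r=rays(d,np.c_[u,v])*d["range_z"][v,u][:,None]
    return np.c_[u,v],r@d["pose"][:3,:3].T+d["pose"][:3,3]
def plane(d,px,z):
    r=rays(d,px)@d["pose"][:3,:3].T; o=d["pose"][:3,3]
    return o+r*((z-o[2])/r[:,2])[:,None]
def hsv(d): return cv2.cvtColor(d["color"],cv2.COLOR_RGB2HSV).astype(int)
def box(m,u0,u1,v0,v1):
    o=np.zeros_like(m);o[v0:v1,u0:u1]=m[v0:v1,u0:u1];return o
E
python3 - <<'E'
from h import *
t=load('top0.npz');s=load('side0.npz')
for n,d,bs in(('top',t,dict(pink=(260,300,205,245),yel=(325,360,185,212),knob=(196,216,218,240),blue=(115,242,120,250))),('side',s,dict(pink=(226,268,218,264),knob=(206,226,190,210)))):
    h=hsv(d);H,S,V=h[...,0],h[...,1],h[...,2]
    for k,b in bs.items():
        if k=='pink': m=((H>160)|(H<3))&(S>110)
        if k=='knob': m=((H>172)|(H<6))&(S>150)&(V>90)
        if k=='yel': m=np.ones_like(H,bool)
        if k=='blue': m=(H>100)&(H<128)&(S>110)&(V>40)
        m=box(m,*b);uv,P=pts(d,m)
        if k=='yel': P=P[P[:,2]>.02]
        print(n,k,len(P),'uv',uv.mean(0).round(1),'med',np.median(P,0).round(4),'min',P.min(0).round(3),'max',P.max(0).round(3))
        if k=='blue':
            B=P[(P[:,2]<.02)];r=cv2.minAreaRect((B[:,:2]*1000).astype(np.float32));print('base',r,cv2.boxPoints(r).round(0).tolist())
            T=P[P[:,2]>.1];print('ears',len(T),T.mean(0) if len(T) else '')
# reel body from depth, both views
for d,b in((t,(258,302,202,248)),(s,(224,270,214,266))):
    uv,P=pts(d,box(np.ones(d["range_z"].shape,bool),*b));P=P[P[:,2]>.025]
    print('reel',len(P),P.min(0).round(3),P.max(0).round(3))
    r=cv2.minAreaRect((P[P[:,2]>.04][:,:2]*1000).astype(np.float32));print(r, cv2.boxPoints(r).round(0).tolist())
a=cv2.resize(cv2.cvtColor(t["color"][110:260,110:370],cv2.COLOR_RGB2BGR),None,fx=3,fy=3,interpolation=cv2.INTER_CUBIC);cv2.imwrite('pics/crop.png',a)
E
```

```text
top pink 454 uv [277.4 223.2] med [0.4896 0.07   0.0609] min [0.461 0.04  0.037] max [0.526 0.1   0.071]
top yel 396 uv [342. 198.] med [ 0.5614 -0.0989  0.0401] min [ 0.541 -0.131  0.02 ] max [ 0.589 -0.069  0.049]
top knob 77 uv [205.2 226.2] med [0.4798 0.2445 0.0702] min [0.468 0.233 0.065] max [0.49  0.258 0.075]
top blue 523 uv [204.5 185.3] med [0.59   0.2271 0.0104] min [0.449 0.174 0.005] max [0.712 0.429 0.16 ]
base ((580.0513305664062, 306.65924072265625), (201.34625244140625, 196.3078155517578), 30.700292587280273) [[443.0, 340.0], [544.0, 171.0], [717.0, 274.0], [617.0, 442.0]]
ears 74 [0.63420544 0.34657226 0.15229565]
side pink 243 uv [244.2 231.5] med [0.493  0.0722 0.0618] min [0.465 0.045 0.028] max [0.527 0.096 0.073]
side knob 95 uv [215.  198.3] med [0.4798 0.2367 0.0654] min [0.467 0.229 0.053] max [0.494 0.252 0.075]
reel 541 [0.453 0.036 0.027] [0.533 0.105 0.073]
((492.77789306640625, 70.46287536621094), (55.05126190185547, 67.28919219970703), 73.2215576171875) [[453.0, 54.0], [517.0, 34.0], [533.0, 87.0], [469.0, 107.0]]
reel 888 [0.454 0.031 0.025] [0.538 0.105 0.074]
((494.56341552734375, 68.12016296386719), (58.932796478271484, 69.65750122070312), 72.7598648071289) [[453.0, 50.0], [519.0, 30.0], [537.0, 86.0], [470.0, 107.0]]
```

View pics/crop.png

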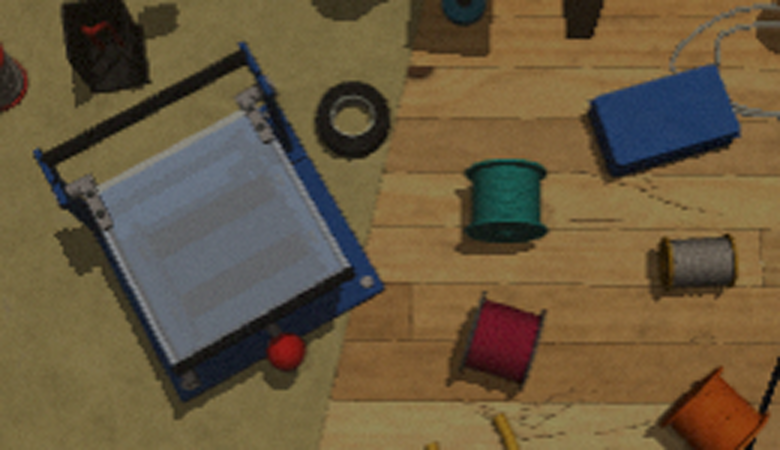

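The crop shows the wine-pink reel with grey flanges at top pixel (279,224). It is distinct from the turquoise, orange and yellow ones. The hood is shut with its knob at (205,227).

Run:
```python
from h import *
import station
print([ (k,getattr(station,k)) for k in dir(station) if 'grip' in k.lower() or 'depth' in k.lower()])
t=load('top0.npz');s=load('side0.npz')
a=plane(t,[[205.2,226.2]],.0574)[0];b=plane(s,[[215,198.3]],.0574)[0];print('knob',a,b)
K=(a+b)/2
yaw=np.radians(30.5);dx=np.array([np.cos(yaw),np.sin(yaw),0]);dy=np.array([-dx[1],dx[0],0])
q=station.sense();R0=R.from_quat(np.roll(q['ee_rot'],-1));p=np.array(q['tool_pos'])
th=np.radians(35)
z=np.sin(th)*dx-np.cos(th)*np.array([0,0,1]);Rt=R.from_matrix(np.c_[np.cross(dy,z),dy,z])
print('toolx',np.cross(dy,z))
print('rot in tool',np.degrees((R0.inv()*Rt).as_rotvec()))
# split: yaw about tool z, then pitch about tool y
print('euler zyx intrinsic',(R0.inv()*Rt).as_euler('ZYX',degrees=True))
S=K-.14*z; print('K',K,'standoff',S,'delta in tool0 (cm)',R0.inv().apply(S-p)*100,'in target tool',Rt.inv().apply(S-p)*100)
```

```text
[('grip_depth', 0.0188)]
knob [0.48139855 0.24629437 0.0574    ] [0.48385302 0.25171312 0.0574    ]
toolx [-0.70580529 -0.41575109 -0.57357644]
rot in tool [-16.05030861 -32.54515576 -50.61561567]
euler zyx intrinsic [-52.28311753 -35.07242557  -0.069262  ]
K [0.48262579 0.24900375 0.0574    ] standoff [0.41343636 0.20824806 0.17208129] delta in tool0 (cm) [-30.64618767 -30.23526337   1.11098731] in target tool [  4.86906622 -42.73666825  -2.11273355]
```

```bash
python3 -m jog '[[[-3.06,-3.02,-0.4],[0,0,0],1],[[-3.06,-3.02,-0.4],[0,0,0],1],[[-3.06,-3.02,-0.4],[0,0,0],1],[[-3.06,-3.02,-0.4],[0,0,0],1],[[-3.06,-3.02,-0.4],[0,0,0],1],[[-3.06,-3.02,-0.4],[0,0,0],1],[[-3.06,-3.02,-0.4],[0,0,0],1],[[-3.06,-3.02,-0.4],[0,0,0],1],[[-3.06,-3.02,-0.4],[0,0,0],1],[[-3.06,-3.02,-0.4],[0,0,0],1]]' 20
python3 -m jog '[[[0,0,0],[0,0,-7.5],1],[[0,0,0],[0,0,-7.5],1],[[0,0,0],[0,0,-7.5],1],[[0,0,0],[0,0,-7.5],1],[[0,0,0],[0,0,-7.5],1],[[0,0,0],[0,0,-7.5],1],[[0,0,0],[0,0,-7.3],1],[[0,0,0],[0,0,0],1],[[0,0,0],[0,0,0],1]]'
python3 -m jog '[[[0,0,0],[0,-7,0],1],[[0,0,0],[0,-7,0],1],[[0,0,0],[0,-7,0],1],[[0,0,0],[0,-7,0],1],[[0,0,0],[0,-7,0],1],[[0,0,0],[0,0,0],1],[[0,0,0],[0,0,0],1]]'
```

```text
clock: 1.1
tool_pos: [0.4137, 0.2076, 0.2235]
ee_rot: [-0.0, 0.189, 0.982, -0.0]
wrist_force: [-0.2, 0.3, -0.1]
grip_width: 1.001
finger_force: 0.0
clock: 2.0
tool_pos: [0.4133, 0.2092, 0.2233]
ee_rot: [-0.0, -0.261, 0.965, -0.0]
wrist_force: [-0.7, 1.0, 0.6]
grip_width: 0.998
finger_force: 0.0
clock: 2.7
tool_pos: [0.4138, 0.1874, 0.211]
ee_rot: [0.188, -0.251, 0.949, 0.027]
wrist_force: [-0.8, -0.2, -0.1]
grip_width: 1.003
finger_force: 0.0
```

```bash
cat > st.py <<'E'
from h import *
import station,sys
K=np.array([.4826,.249,.0574]);yaw=np.radians(30.5)
D=np.array([[np.cos(yaw),-np.sin(yaw),0],[np.sin(yaw),np.cos(yaw),0],[0,0,1]])
O=K-D@[-.109,0,.055]; O[2]=.0024
def st():
    q=station.sense();Rm=R.from_quat(np.roll(q['ee_rot'],-1));p=np.array(q['tool_pos'])
    return q,Rm,p
if __name__=='__main__':
    q,Rm,p=st();M=D.T@Rm.as_matrix();print('j',np.round(q['joint_pos'],2));print('tool axes in dereeler:\n',M.round(3));print('tilt',np.degrees(np.arccos(-M[2,2])))
    g=p+Rm.apply([0,0,-.0188]);print('grasp pt dereeler mm',(D.T@(g-O)*1000).round(1),'knob rel to grasp in tool cm',(Rm.inv().apply(K-g)*100).round(2))
    print('F',np.round(q['wrist_force'],1),'w',q['grip_width'],q['finger_force'],q['clock'])
E
python3 st.py
```

```text
j [-0.13  0.16 -0.46  2.36  0.49  0.29  1.08]
tool axes in dereeler:
 [[-0.929  0.023  0.37 ]
 [ 0.005  0.999 -0.048]
 [-0.371 -0.043 -0.928]]
tilt 21.90196550879999
grasp pt dereeler mm [-206.5  -17.3  226.1] knob rel to grasp in tool cm [-2.71  2.68 19.39]
F [-0.8 -0.2 -0.1] w 1.0027770450432019 0.0 2.7
```

```bash
cat > to.py <<'E'
from st import *
# usage: tilt deg, grasp target in dereeler mm x y z
def to(tilt,g,yawoff=0):
    q,Rm,p=st();th=np.radians(tilt);zc=np.array([np.sin(th),0,-np.cos(th)]);y=np.array([0,1,0])
    Rt=R.from_matrix(D@R.from_euler('z',yawoff,degrees=True).as_matrix()@np.c_[np.cross(y,zc),y,zc])
    T=O+D@(np.array(g)/1000)+Rt.apply([0,0,.0188])
    print('shift in current tool cm',(Rm.inv().apply(T-p)*100).round(2),'in target tool',(Rt.inv().apply(T-p)*100).round(2),'turn deg',np.degrees((Rm.inv()*Rt).as_rotvec()).round(2))
if __name__=='__main__':
    a=list(map(float,sys.argv[1:]));to(a[0],a[1:4],*(a[4:5]))
E
python3 to.py 22 -150 0 127; python3 to.py 30 -144 0 116;python3 to.py 30 -109 0 55
```

```text
shift in current tool cm [-1.57  2.37 11.2 ] in target tool [-1.54  1.82 11.3 ] turn deg [-2.77 -0.26 -0.3 ]
shift in current tool cm [-1.99  2.43 12.42] in target tool [-0.18  1.82 12.68] turn deg [-2.79 -8.26 -0.11]
shift in current tool cm [-2.98  2.77 19.37] in target tool [-0.16  1.82 19.71] turn deg [-2.79 -8.26 -0.11]
```

```bash
python3 -m jog '[[[-0.3,0.45,2.2],[-0.56,0,0],1],[[-0.3,0.45,2.2],[-0.56,0,0],1],[[-0.3,0.45,2.2],[-0.56,0,0],1],[[-0.3,0.45,2.2],[-0.56,0,0],1],[[-0.3,0.45,2.2],[-0.56,0,0],1],[[0,0,0],[0,-4,0],1],[[0,0,0],[0,-4,0],1],[[0,0,0],[0,0,0],1],[[0,0,0],[0,0,0],1]]'; python3 st.py;python3 to.py 30 -144 0 116;python3 to.py 30 -109 0 55
```

```text
clock: 3.6
tool_pos: [0.4453, 0.215, 0.124]
ee_rot: [0.216, -0.255, 0.942, 0.044]
wrist_force: [0.8, 0.4, -0.2]
grip_width: 1.002
finger_force: 0.0
j [-0.01  0.47 -0.72  2.45  1.93  0.39 -0.37]
tool axes in dereeler:
 [[-0.903  0.01   0.429]
 [-0.002  1.    -0.029]
 [-0.429 -0.028 -0.903]]
tilt 25.442259563840263
grasp pt dereeler mm [-166.5   -9.8  138.5] knob rel to grasp in tool cm [-1.61  1.27  9.98]
F [ 0.8  0.4 -0.2] w 1.0022795932275737 0.0 3.6
shift in current tool cm [-1.22  1.12  2.96] in target tool [-0.97  1.04  3.08] turn deg [-1.67 -4.61  0.21]
shift in current tool cm [-1.77  1.33  9.97] in target tool [-0.95  1.04 10.12] turn deg [-1.67 -4.61  0.21]
```

Run:
```python
from h import *
from scipy.optimize import least_squares
A=[]
for n,b in(('top0.npz',(196,216,218,240)),('side0.npz',(206,226,190,210))):
    d=load(n);h=hsv(d);H,S,V=h[...,0],h[...,1],h[...,2]
    m=box(((H>172)|(H<6))&(S>150)&(V>90),*b).astype(np.uint8);(c,rad)=cv2.minEnclosingCircle(max(cv2.findContours(m,0,2)[0],key=cv2.contourArea));print(n,c,rad,plane(d,[c],.0574).round(4))
    _,P=pts(d,cv2.erode(m,np.ones((3,3)))>0);A.append(P)
    f=least_squares(lambda c:np.linalg.norm(P-c,axis=1)-.016,[.482,.247,.057],loss='soft_l1',f_scale=.002);print(f.x,np.abs(f.fun).mean())
P=np.vstack(A);print(least_squares(lambda c:np.linalg.norm(P-c,axis=1)-.016,[.482,.247,.057],loss='soft_l1',f_scale=.002).x)
```

```text
top0.npz (205.0, 226.0) 5.385264873504639 [[0.4819 0.2468 0.0574]]
[0.47746138 0.24467314 0.05689768] 0.0011971339938146104
side0.npz (215.15383911132812, 198.38461303710938) 5.506961822509766 [[0.4841 0.2511 0.0574]]
[0.48198278 0.2473989  0.05805947] 0.001162775289609981
[0.48096206 0.24685596 0.05705941]
```

```bash
sed -i 's/K=np.array(\[.4826,.249,.0574\])/K=np.array([.482,.2475,.0572])/' st.py; python3 to.py 26 -130 0 97;python3 to.py 26 -109 0 55
```

```text
shift in current tool cm [-1.42  1.09  5.23] in target tool [-1.36  0.94  5.28] turn deg [-1.68 -0.61  0.15]
shift in current tool cm [-1.52  1.23  9.93] in target tool [-1.41  0.94  9.97] turn deg [-1.68 -0.61  0.15]
```

```bash
python3 -m jog '[[[-0.47,0.37,1.75],[-0.56,-0.2,0],1],[[-0.47,0.37,1.75],[-0.56,-0.2,0],1],[[-0.47,0.37,1.75],[-0.56,-0.2,0],1],[[0,0,0],[0,0,0],1],[[0,0,0],[0,0,0],1]]'; python3 st.py;python3 to.py 26 -109 0 55
```

```text
clock: 4.1
tool_pos: [0.4706, 0.242, 0.0831]
ee_rot: [0.218, -0.258, 0.939, 0.059]
wrist_force: [-0.3, 0.3, 0.7]
grip_width: 1.0
finger_force: 0.0
j [ 0.    0.64 -0.77  2.41  2.08  0.51 -0.47]
tool axes in dereeler:
 [[-0.898 -0.003  0.439]
 [-0.004  1.    -0.   ]
 [-0.439 -0.002 -0.898]]
tilt 26.051619564117956
grasp pt dereeler mm [-129.9    1.1   97.5] knob rel to grasp in tool cm [ 0.   -0.11  4.76]
F [-0.3  0.3  0.7] w 1.0001711620413491 0.0 4.1
shift in current tool cm [-0.   -0.11  4.74] in target tool [-0.01 -0.11  4.74] turn deg [-0.01  0.05  0.22]
```

```bash
python3 -m jog '[[[0,0,1.5],[0,0,0],1],[[0,-0.1,1.5],[0,0,0],1],[[0,0,1.1],[0,0,0],0.6],[[0,0,0.6],[0,0,0],0.2],[[0,0,0],[0,0,0],-0.1],[[0,0,0],[0,0,0],-0.3],[[0,0,0],[0,0,0],-0.6],[[0,0,0],[0,0,0],-0.8],[[0,0,0],[0,0,0],-0.8]]' 15; python3 st.py
python3 - <<'E'
from h import *;from station import *
a=[cv2.cvtColor(snapshot(n)["color"],cv2.COLOR_RGB2BGR) for n in('side','top')]
a=[a[0][110:260,130:330],a[1][130:280,120:320]]
cv2.imwrite('pics/g1.png',cv2.resize(np.hstack(a),None,fx=2,fy=2))
E
```

```text
clock: 5.0
tool_pos: [0.4889, 0.2521, 0.0414]
ee_rot: [0.218, -0.258, 0.939, 0.06]
wrist_force: [-0.3, 0.6, -0.6]
grip_width: 0.44
finger_force: 0.0
j [-0.    0.77 -0.78  2.39  2.17  0.61 -0.52]
tool axes in dereeler:
 [[-0.897 -0.004  0.441]
 [-0.004  1.     0.001]
 [-0.441 -0.001 -0.897]]
tilt 26.18215026586854
grasp pt dereeler mm [-109.     0.4   55.9] knob rel to grasp in tool cm [ 0.05 -0.04  0.1 ]
F [-0.3  0.6 -0.6] w 0.4404823620144889 0.0 5.0
```

View pics/g1.png

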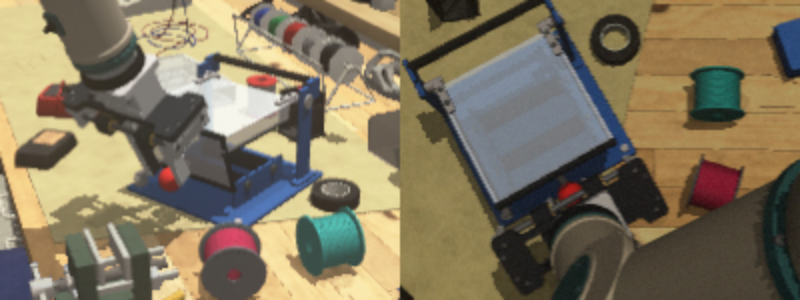

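The fingers straddle the knob (side crop (168,180), top crop (570,190)) and are still closing. I'll finish the close and compute the arc steps.

```bash
python3 -m jog '[[[0,0,0],[0,0,0],-1],[[0,0,0],[0,0,0],-1],[[0,0,0],[0,0,0],-1],[[0,0,0],[0,0,0],-1]]' 20; python3 st.py
cat > arc.py <<'E'
from st import *
q,Rm,p=st();M=(D.T@Rm.as_matrix());g=D.T@(p+Rm.apply([0,0,-.0188])-O)
v=g-[.07,0,.128];r=np.hypot(v[0],v[2]);ph=np.degrees(np.arctan2(v[2],v[0]))%360
print('r',r,'theta',202.2-ph)
prev=g;step=float(sys.argv[1]);end=float(sys.argv[2]);t=202.2-ph
while t<end-.1:
    t=min(t+step,end);a=np.radians(202.2-t);n=np.array([.07+.194*np.cos(a),0,.128+.194*np.sin(a)])
    print(round(t,1),(M.T@(n-prev)*100).round(2));prev=n
E
python3 arc.py 5 117
```

```text
clock: 5.5
tool_pos: [0.4895, 0.2512, 0.0411]
ee_rot: [0.219, -0.257, 0.939, 0.059]
wrist_force: [1.7, -4.9, 2.4]
grip_width: 0.311
finger_force: 19.9
j [-0.    0.78 -0.77  2.38  2.17  0.61 -0.52]
tool axes in dereeler:
 [[-0.897 -0.002  0.441]
 [-0.003  1.    -0.001]
 [-0.441 -0.002 -0.897]]
tilt 26.179951607094388
grasp pt dereeler mm [-108.9   -0.6   55.6] knob rel to grasp in tool cm [0.04 0.06 0.07]
F [ 1.7 -4.9  2.4] w 0.3109748921870376 19.858739376068115 5.5
r 0.19304002733940057 theta 0.1653232723349447
5.2 [-0.1   0.06 -1.69]
10.2 [-0.34 -0.   -1.66]
15.2 [-0.48 -0.   -1.62]
20.2 [-0.62 -0.   -1.57]
25.2 [-0.76 -0.   -1.51]
30.2 [-0.89 -0.   -1.44]
35.2 [-1.01 -0.   -1.36]
40.2 [-1.12 -0.   -1.26]
45.2 [-1.23 -0.   -1.16]
50.2 [-1.33 -0.   -1.05]
55.2 [-1.41 -0.   -0.93]
60.2 [-1.49 -0.   -0.8 ]
65.2 [-1.55 -0.   -0.67]
70.2 [-1.61 -0.   -0.53]
75.2 [-1.65 -0.   -0.39]
80.2 [-1.67 -0.   -0.25]
85.2 [-1.69 -0.   -0.1 ]
90.2 [-1.69 -0.    0.05]
95.2 [-1.68 -0.    0.2 ]
100.2 [-1.66 -0.    0.34]
105.2 [-1.62 -0.    0.48]
110.2 [-1.57 -0.    0.62]
115.2 [-1.51 -0.    0.76]
117.0 [-0.54 -0.    0.31]
```

```bash
python3 -m jog '[[[-0.1,0.05,-1.69],[0,0,0],-1],[[-0.34,0,-1.66],[0,0,0],-1],[[-0.48,0,-1.62],[0,0,0],-1],[[-0.62,0,-1.57],[0,0,0],-1],[[-0.76,0,-1.51],[0,0,0],-1],[[0,0,0],[0,0,0],-1]]'; python3 st.py; python3 arc.py 6 117
```

```text
clock: 6.1
tool_pos: [0.4757, 0.2435, 0.1246]
ee_rot: [0.219, -0.257, 0.939, 0.059]
wrist_force: [0.3, -0.8, -0.1]
grip_width: 0.193
finger_force: 0.0
j [-0.04  0.5  -0.67  2.37  1.89  0.34 -0.3 ]
tool axes in dereeler:
 [[-0.897 -0.002  0.441]
 [-0.003  1.    -0.001]
 [-0.441 -0.002 -0.897]]
tilt 26.190204615038116
grasp pt dereeler mm [-124.8   -0.2  139.1] knob rel to grasp in tool cm [2.3  0.04 8.26]
F [ 0.3 -0.8 -0.1] w 0.193419232643452 0.0 6.1
r 0.19510494561120725 theta 25.462341427944267
31.5 [-1.19  0.01 -1.66]
37.5 [-1.26 -0.01 -1.59]
43.5 [-1.42 -0.01 -1.45]
49.5 [-1.57 -0.01 -1.29]
55.5 [-1.69 -0.01 -1.12]
61.5 [-1.8  -0.01 -0.94]
67.5 [-1.89 -0.01 -0.75]
73.5 [-1.96 -0.01 -0.54]
79.5 [-2.   -0.01 -0.34]
85.5 [-2.03 -0.01 -0.13]
91.5 [-2.03 -0.01  0.09]
97.5 [-2.01 -0.01  0.3 ]
103.5 [-1.97 -0.01  0.51]
109.5 [-1.9  -0.    0.71]
115.5 [-1.82 -0.    0.9 ]
117.0 [-0.45 -0.    0.26]
```

Run:
```python
from h import *;from station import *
from scipy.optimize import least_squares
A=[];ims=[]
for n,b in(('top',(190,222,212,245)),('side',(196,236,180,218))):
    d=snapshot(n);h=hsv(d);H,S,V=h[...,0],h[...,1],h[...,2];ims.append(cv2.cvtColor(d["color"],cv2.COLOR_RGB2BGR))
    m=box(((H>172)|(H<6))&(S>150)&(V>60),*b).astype(np.uint8)
    if m.sum()<20: print(n,'none');continue
    (c,rad)=cv2.minEnclosingCircle(max(cv2.findContours(m,0,2)[0],key=cv2.contourArea));print(n,m.sum(),c,rad,plane(d,[c],.0574).round(4))
    _,P=pts(d,m>0);print(P.min(0),P.max(0),np.median(P,0))
cv2.imwrite('pics/g2.png',cv2.resize(np.hstack([ims[1][110:260,130:330],ims[0][130:280,120:320]]),None,fx=2,fy=2))
```

```text
top 50 (201.73077392578125, 224.26922607421875) 4.623484134674072 [[0.4861 0.255  0.0574]]
[0.45345686 0.21990241 0.01025701] [0.49410092 0.27149911 0.25658449] [0.47139542 0.24341029 0.14009022]
side 103 (211.6875, 188.0) 5.676600456237793 [[0.4944 0.3143 0.0574]]
[0.458349   0.22439362 0.08419133] [0.48563193 0.24166983 0.10868223] [0.47018894 0.23060171 0.0990136 ]
```

View pics/g2.png

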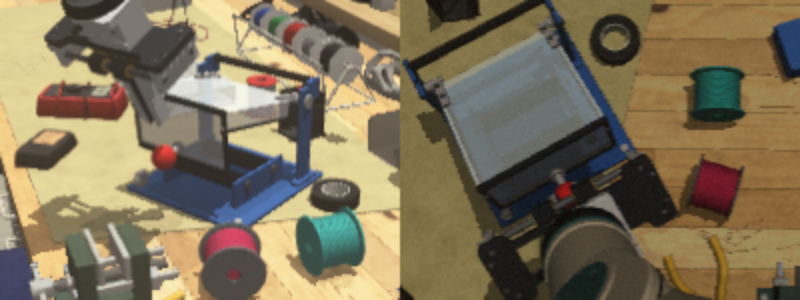

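The hood is partly lifted and falling shut: the knob (side crop (164,156)) slipped out of the pads. I'll open, let it settle, and re-measure before gripping deeper.

```bash
python3 -m jog '[[[1,0,-0.5],[0,0,0],1],[[1.3,0,0],[0,0,0],1],[[0,0,0],[0,0,0],1],[[0,0,0],[0,0,0],1],[[0,0,0],[0,0,0],1],[[0,0,0],[0,0,0],1]]'; python3 st.py
cat > knob.py <<'E'
from st import *;from station import *
from scipy.optimize import least_squares
for n,b in(('top',(190,222,212,245)),('side',(196,236,180,218))):
    d=snapshot(n);h=hsv(d);H,S,V=h[...,0],h[...,1],h[...,2]
    m=box(((H>172)|(H<6))&(S>150)&(V>60),*b).astype(np.uint8)
    if m.sum()<20: print(n,'none');continue
    (c,rad)=cv2.minEnclosingCircle(max(cv2.findContours(m,0,2)[0],key=cv2.contourArea));pp=plane(d,[c],.0574)[0];print(n,m.sum(),c,rad,pp.round(4),D.T@(pp-O))
    _,P=pts(d,m>0);P=P[(P[:,2]<.14)&(P[:,2]>.03)];f=least_squares(lambda c:np.linalg.norm(P-c,axis=1)-.016,P.mean(0)-[0,0,.01],loss='soft_l1',f_scale=.002).x;print('fit',f,D.T@(f-O))
E
python3 knob.py
```

```text
clock: 6.8
tool_pos: [0.4566, 0.2341, 0.118]
ee_rot: [0.219, -0.258, 0.939, 0.06]
wrist_force: [0.4, -0.7, 1.1]
grip_width: 0.532
finger_force: 0.0
j [ 0.01  0.52 -0.74  2.42  1.99  0.4  -0.4 ]
tool axes in dereeler:
 [[-0.897 -0.004  0.441]
 [-0.004  1.     0.002]
 [-0.442  0.    -0.897]]
tilt 26.199796683042788
grasp pt dereeler mm [-146.     1.3  132.5] knob rel to grasp in tool cm [ 0.11 -0.14  8.6 ]
F [ 0.4 -0.7  1.1] w 0.5315343296799723 0.0 6.8
top 117 (204.73077392578125, 226.42308044433594) 6.283588409423828 [0.4808 0.2474 0.0574] [-0.11004124  0.00052175  0.055     ]
fit [0.48006811 0.24583455 0.05622528] [-0.11150985 -0.0004545   0.05382528]
side 100 (214.8235321044922, 198.58824157714844) 5.710837364196777 [0.4829 0.2503 0.0574] [-0.10676642  0.00195751  0.055     ]
fit [0.4818619  0.24772569 0.05803263] [-0.10900445  0.00026455  0.05563263]
```

```bash
python3 -m jog '[[[0,-0.1,1],[0,0,0],1],[[0,0,1.5],[0,0,0],1],[[0.1,0,2],[0,0,0],1],[[0,0,2],[0,0,0],1],[[0,0,2],[0,0,0],1],[[0,0,0.8],[0,0,0],0],[[0,0,0],[0,0,0],-0.3],[[0,0,0],[0,0,0],-1],[[0,0,0],[0,0,0],-1],[[0,0,0],[0,0,0],-1]]' 45;python3 -m jog '[[[0,0,0],[0,0,0],-1],[[0,0,0],[0,0,0],-1],[[0,0,0],[0,0,0],-1],[[0,0,0],[0,0,0],-1]]'; python3 st.py
```

```text
clock: 7.9
tool_pos: [0.4914, 0.2529, 0.0348]
ee_rot: [0.219, -0.258, 0.939, 0.06]
wrist_force: [-0.8, 0.5, 0.3]
grip_width: 0.608
finger_force: 0.0
clock: 8.3
tool_pos: [0.4916, 0.2524, 0.034]
ee_rot: [0.219, -0.258, 0.939, 0.059]
wrist_force: [-0.8, -2.0, 2.9]
grip_width: 0.325
finger_force: 45.0
j [-0.01  0.8  -0.78  2.38  2.19  0.62 -0.53]
tool axes in dereeler:
 [[-0.897 -0.003  0.441]
 [-0.003  1.     0.   ]
 [-0.441 -0.001 -0.897]]
tilt 26.181525546914784
grasp pt dereeler mm [-106.6   -0.7   48.5] knob rel to grasp in tool cm [-0.06  0.07 -0.67]
F [-0.8 -2.   2.9] w 0.32513134788220055 45.00224769115448 8.3
```

```bash
python3 -m jog '[[[-0.05,0.03,-0.4],[0,0,0],-1],[[-0.08,0.03,-0.6],[0,0,0],-1],[[-0.14,0,-0.8],[0,0,0],-1],[[-0.17,0,-0.83],[0,0,0],-1],[[-0.2,0,-0.82],[0,0,0],-1],[[0,0,0],[0,0,0],-1]]'; python3 st.py; python3 knob.py
```

```text
clock: 8.9
tool_pos: [0.483, 0.2473, 0.069]
ee_rot: [0.219, -0.257, 0.939, 0.059]
wrist_force: [3.0, -4.7, -2.5]
grip_width: 0.323
finger_force: 45.0
j [-0.    0.69 -0.77  2.39  2.11  0.54 -0.48]
tool axes in dereeler:
 [[-0.897 -0.002  0.442]
 [-0.003  1.    -0.001]
 [-0.442 -0.002 -0.897]]
tilt 26.210217754278016
grasp pt dereeler mm [-116.5   -0.7   83.5] knob rel to grasp in tool cm [0.59 0.07 2.9 ]
F [ 3.  -4.7 -2.5] w 0.32301989012730425 44.99900043010712 8.9
top 72 (204.0, 226.5) 6.103377819061279 [0.4806 0.2492 0.0574] [-0.10931482  0.00216146  0.055     ]
fit [0.47076186 0.24016081 0.09111367] [-0.12240803 -0.00061987  0.08871367]
side 57 (211.0, 188.5) 5.852449893951416 [0.4917 0.312  0.0574] [-0.06792897  0.05064799  0.055     ]
fit [0.47364455 0.24133541 0.09238912] [-0.11932806 -0.00107088  0.08998912]
```

```bash
cat > arc2.py <<'E'
from st import *
# knob = grasp + off (dereeler m); displacement-only arc
off=np.array([-.0025,0,.0062]);q,Rm,p=st();M=(D.T@Rm.as_matrix());g=D.T@(p+Rm.apply([0,0,-.0188])-O)+off
v=g-[.07,0,.128];t=202.2-np.degrees(np.arctan2(v[2],v[0]))%360
print('r',np.hypot(v[0],v[2]),'theta',t);prev=g;prev[1]=0;step,end=map(float,sys.argv[1:])
while t<end-.1:
    t=min(t+step,end);a=np.radians(202.2-t);n=np.array([.07+.194*np.cos(a),0,.128+.194*np.sin(a)])
    print(round(t,1),(M.T@(n-prev)*100).round(2));prev=n
E
python3 arc2.py 5 117
```

```text
r 0.19281810699421809 theta 10.552589098031376
15.6 [-0.38 -0.   -1.65]
20.6 [-0.64 -0.   -1.57]
25.6 [-0.77 -0.   -1.51]
30.6 [-0.9  -0.   -1.43]
35.6 [-1.02 -0.   -1.35]
40.6 [-1.13 -0.   -1.26]
45.6 [-1.24 -0.   -1.15]
50.6 [-1.33 -0.   -1.04]
55.6 [-1.42 -0.   -0.92]
60.6 [-1.49 -0.01 -0.79]
65.6 [-1.56 -0.01 -0.66]
70.6 [-1.61 -0.01 -0.52]
75.6 [-1.65 -0.01 -0.38]
80.6 [-1.68 -0.01 -0.23]
85.6 [-1.69 -0.   -0.09]
90.6 [-1.69 -0.    0.06]
95.6 [-1.68 -0.    0.21]
100.6 [-1.66 -0.    0.35]
105.6 [-1.62 -0.    0.5 ]
110.6 [-1.57 -0.    0.64]
115.6 [-1.51 -0.    0.77]
117.0 [-0.42 -0.    0.25]
```

```bash
cat > arc3.py <<'E'
from st import *
# args: theta step, end, tilt step, tilt end ; knob in tool frame kt (cm) relative to TCP
kt=np.array([-.0005,0,-.0188-.0066]);q,Rm,p=st();M=R.from_matrix(D.T@Rm.as_matrix());P=D.T@(p-O);P[1]=0
v=P+M.apply(kt)-[.07,0,.128];t=202.2-np.degrees(np.arctan2(v[2],v[0]))%360
step,end,ts,te=map(float,sys.argv[1:]);tilt=np.degrees(np.arccos(-M.as_matrix()[2,2]));print('r',np.hypot(v[0],v[2]),'theta',t,'tilt',tilt)
while t<end-.1:
    t=min(t+step,end);a=np.radians(202.2-t);k=np.array([.07+.194*np.cos(a),0,.128+.194*np.sin(a)])
    w=ts if tilt-ts>te else 0;tilt-=w;N=M*R.from_euler('y',w,degrees=True);T=k-N.apply(kt)
    s=(M.inv().apply(T-P)*100).round(2);print(f'[[{s[0]:.2f},0,{s[2]:.2f}],[0,{w:g},0],-1], ',round(t,1));M=N;P=T
E
python3 arc3.py 5 117 1.5 8
```

```text
r 0.19279496978806338 theta 10.533856298940407 tilt 26.193459852872234
[[-0.31,0,-1.65],[0,1.5,0],-1],  15.5
[[-0.53,0,-1.59],[0,1.5,0],-1],  20.5
[[-0.62,0,-1.55],[0,1.5,0],-1],  25.5
[[-0.72,0,-1.50],[0,1.5,0],-1],  30.5
[[-0.81,0,-1.45],[0,1.5,0],-1],  35.5
[[-0.89,0,-1.40],[0,1.5,0],-1],  40.5
[[-0.98,0,-1.34],[0,1.5,0],-1],  45.5
[[-1.06,0,-1.27],[0,1.5,0],-1],  50.5
[[-1.13,0,-1.20],[0,1.5,0],-1],  55.5
[[-1.20,0,-1.12],[0,1.5,0],-1],  60.5
[[-1.27,0,-1.04],[0,1.5,0],-1],  65.5
[[-1.33,0,-0.96],[0,1.5,0],-1],  70.5
[[-1.45,0,-0.87],[0,0,0],-1],  75.5
[[-1.52,0,-0.74],[0,0,0],-1],  80.5
[[-1.58,0,-0.61],[0,0,0],-1],  85.5
[[-1.63,0,-0.47],[0,0,0],-1],  90.5
[[-1.66,0,-0.32],[0,0,0],-1],  95.5
[[-1.68,0,-0.18],[0,0,0],-1],  100.5
[[-1.69,0,-0.03],[0,0,0],-1],  105.5
[[-1.69,0,0.12],[0,0,0],-1],  110.5
[[-1.67,0,0.27],[0,0,0],-1],  115.5
[[-0.49,0,0.11],[0,0,0],-1],  117.0
```

```bash
python3 -m jog '[[[-0.31,0.05,-1.65],[0,1.5,0],-1],[[-0.53,0,-1.59],[0,1.5,0],-1],[[-0.62,0,-1.55],[0,1.5,0],-1],[[-0.72,0,-1.50],[0,1.5,0],-1],[[-0.81,0,-1.45],[0,1.5,0],-1],[[-0.89,0,-1.40],[0,1.5,0],-1],[[-0.98,0,-1.34],[0,1.5,0],-1],[[0,0,0],[0,0,0],-1]]'; python3 arc3.py 5 117 1.5 8; python3 st.py
```

```text
clock: 9.8
tool_pos: [0.4848, 0.248, 0.1636]
ee_rot: [0.143, -0.263, 0.954, 0.033]
wrist_force: [-6.0, -1.9, -0.7]
grip_width: 0.323
finger_force: 45.0
r 0.19212366295321462 theta 39.64973355860204 tilt 16.903113075896652
[[-0.79,0,-1.46],[0,1.5,0],-1],  44.6
[[-1.03,0,-1.29],[0,1.5,0],-1],  49.6
[[-1.11,0,-1.22],[0,1.5,0],-1],  54.6
[[-1.18,0,-1.15],[0,1.5,0],-1],  59.6
[[-1.25,0,-1.07],[0,1.5,0],-1],  64.6
[[-1.38,0,-0.99],[0,0,0],-1],  69.6
[[-1.46,0,-0.86],[0,0,0],-1],  74.6
[[-1.53,0,-0.73],[0,0,0],-1],  79.6
[[-1.58,0,-0.60],[0,0,0],-1],  84.6
[[-1.63,0,-0.46],[0,0,0],-1],  89.6
[[-1.66,0,-0.31],[0,0,0],-1],  94.6
[[-1.68,0,-0.17],[0,0,0],-1],  99.6
[[-1.69,0,-0.02],[0,0,0],-1],  104.6
[[-1.69,0,0.13],[0,0,0],-1],  109.6
[[-1.67,0,0.27],[0,0,0],-1],  114.6
[[-0.78,0,0.18],[0,0,0],-1],  117.0
j [ 0.04  0.47 -0.79  2.13  0.85  0.51  0.74]
tool axes in dereeler:
 [[-0.957 -0.004  0.291]
 [-0.007  1.    -0.01 ]
 [-0.291 -0.012 -0.957]]
tilt 16.903113075896584
grasp pt dereeler mm [-111.8   -0.8  179.2] knob rel to grasp in tool cm [ 3.34  0.23 11.98]
F [-6.  -1.9 -0.7] w 0.32311959312761435 45.00013768672943 9.8
```

```bash
python3 -m jog '[[[-0.79,0.05,-1.46],[0,1.5,0],-1],[[-1.03,0,-1.29],[0,1.5,0],-1],[[-1.11,0,-1.22],[0,1.5,0],-1],[[-1.18,0,-1.15],[0,1.5,0],-1],[[-1.25,0,-1.07],[0,1.5,0],-1],[[-1.38,0,-0.99],[0,0,0],-1],[[-1.46,0,-0.86],[0,0,0],-1],[[0,0,0],[0,0,0],-1]]'; python3 arc3.py 5 117 1.5 8; python3 st.py
```

```text
clock: 10.6
tool_pos: [0.5409, 0.2813, 0.2598]
ee_rot: [0.083, -0.263, 0.961, 0.016]
wrist_force: [-1.8, -2.3, -1.4]
grip_width: 0.323
finger_force: 45.0
r 0.19261831344525432 theta 75.56186428069226 tilt 9.738637801584487
[[-1.41,0,-0.82],[0,1.5,0],-1],  80.6
[[-1.58,0,-0.60],[0,0,0],-1],  85.6
[[-1.63,0,-0.46],[0,0,0],-1],  90.6
[[-1.66,0,-0.32],[0,0,0],-1],  95.6
[[-1.68,0,-0.17],[0,0,0],-1],  100.6
[[-1.69,0,-0.03],[0,0,0],-1],  105.6
[[-1.69,0,0.12],[0,0,0],-1],  110.6
[[-1.67,0,0.27],[0,0,0],-1],  115.6
[[-0.48,0,0.10],[0,0,0],-1],  117.0
j [ 0.07  0.54 -0.95  1.71  0.58  1.    1.05]
tool axes in dereeler:
 [[-0.986 -0.001  0.169]
 [-0.003  1.    -0.012]
 [-0.169 -0.013 -0.986]]
tilt 9.738637801584447
grasp pt dereeler mm [-44.3  -0.6 276. ] knob rel to grasp in tool cm [10.11  0.34 20.71]
F [-1.8 -2.3 -1.4] w 0.3225088019461828 44.99996244907379 10.6
```

```bash
python3 -m jog '[[[-1.41,0.04,-0.82],[0,1.5,0],-1],[[-1.58,0,-0.60],[0,0,0],-1],[[-1.63,0,-0.46],[0,0,0],-1],[[-1.66,0,-0.32],[0,0,0],-1],[[-1.68,0,-0.17],[0,0,0],-1],[[-1.69,0,-0.03],[0,0,0],-1],[[-1.69,0,0.12],[0,0,0],-1],[[-1.2,0,0.2],[0,0,0],-1],[[0,0,0],[0,0,0],-1],[[0,0,0],[0,0,0],-1]]'; python3 arc3.py 5 120 1.5 8; python3 st.py
```

```text
clock: 11.6
tool_pos: [0.6428, 0.3425, 0.2965]
ee_rot: [0.069, -0.263, 0.962, 0.013]
wrist_force: [0.1, 0.8, -0.8]
grip_width: 0.003
finger_force: 0.1
r 0.19133252193342945 theta 113.61437701910661 tilt 8.041386029047422
[[-1.70,0,0.09],[0,0,0],-1],  118.6
[[-0.45,0,0.12],[0,0,0],-1],  120.0
j [-0.09  0.71 -0.89  1.27  0.61  1.28  1.14]
tool axes in dereeler:
 [[-0.99  -0.001  0.139]
 [-0.003  1.    -0.012]
 [-0.139 -0.012 -0.99 ]]
tilt 8.041386029047375
grasp pt dereeler mm [ 75.1   0.4 312.7] knob rel to grasp in tool cm [21.83  0.3  22.97]
F [ 0.1  0.8 -0.8] w 0.0031399946131599366 0.08496801601722836 11.6
```

Run:
```python
from h import *;from station import *
a=[cv2.cvtColor(snapshot(n)["color"],cv2.COLOR_RGB2BGR) for n in('side','top')]
cv2.imwrite('pics/g3.png',cv2.resize(np.hstack([a[0][60:260,130:330],a[1][90:290,100:300]]),None,fx=2,fy=2))
```

```text
(no output)
```

View pics/g3.png

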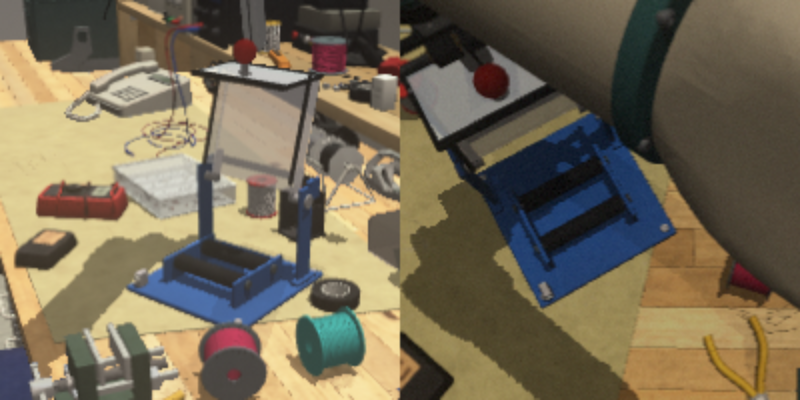

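```bash
python3 st.py
python3 - <<'E'
from h import *;from station import *
a=[cv2.cvtColor(snapshot(n)["color"],cv2.COLOR_RGB2BGR) for n in('side','top')]
cv2.imwrite('pics/g4.png',cv2.resize(np.vstack(a),None,fx=.75,fy=.75))
E
```

```text
j [-0.09  0.71 -0.89  1.27  0.61  1.28  1.14]
tool axes in dereeler:
 [[-0.99  -0.001  0.139]
 [-0.003  1.    -0.012]
 [-0.139 -0.013 -0.99 ]]
tilt 8.038415161907118
grasp pt dereeler mm [ 74.9  -0.  313. ] knob rel to grasp in tool cm [21.81  0.35 23.  ]
F [-0.3  0.5  0.7] w 0.004667823776339162 0.04578275249514263 11.7
```

View pics/g4.png

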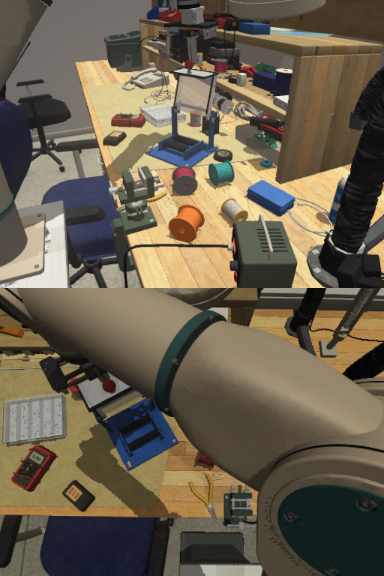

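The hood is open and leaning back (knob at top ≈(490,80) in the crop). The hand is just behind the knob with its fingers closed and empty. I'll retreat up and then recheck.

```bash
python3 -m jog '[[[0.3,0,-1],[0,0,0],-1],[[0.6,0,-2],[0,0,0],-1],[[1,0,-3],[0,0,0],-1],[[2,0,-3],[0,0,0],-1],[[3,0,-1],[0,0,0],-0.5],[[4,0,0],[0,0,0],0],[[4,0,0],[0,0,0],0.5],[[4,0,0],[0,0,0],0.5]]'
python3 - <<'E'
from st import *
q,Rm,p=st();a=np.radians(73);y=np.array([np.cos(a),np.sin(a),0]);z=np.array([0,0,-1.])
Rt=R.from_matrix(np.c_[np.cross(y,z),y,z]);print('euler ZYX',(Rm.inv()*Rt).as_euler('ZYX',degrees=True).round(2),p)
T=np.array([.4936,.0695,.14]);print('shift now tool',Rm.inv().apply(T-p)*100,'target tool',Rt.inv().apply(T-p)*100)
E
```

```text
clock: 12.6
tool_pos: [0.4682, 0.2401, 0.3706]
ee_rot: [0.07, -0.263, 0.962, 0.012]
wrist_force: [-0.4, -0.7, 0.9]
grip_width: 0.309
finger_force: 0.0
euler ZYX [47.84  6.05  5.43] [0.46815116 0.24010638 0.37059141]
shift now tool [  9.67268264 -15.66083743  22.14595082] target tool [ -7.42173284 -15.57111665  23.05914058]
```

```bash
python3 -m jog '[[[0,-1.5,0],[0.7,8,0],0.6],[[0,-1.5,0],[0,0,8],0.6],[[0,-1.5,1],[0,0,8],0.6],[[0,-1.5,1],[0,0,8],0.6],[[0,-1.5,1],[0,0,8],0.6],[[0,-1.5,1],[0,0,8],0.6],[[0,-1.5,1],[0,0,7.8],0.6],[[0,0,0],[0,0,0],0.6],[[0,0,0],[0,0,0],0.6]]'
cat > reel.py <<'E'
from st import *
d=station.snapshot('side');h=hsv(d)
uv,P=pts(d,box(np.ones(d["range_z"].shape,bool),224,270,214,266));k=(P[:,2]>.025)&(P[:,2]<.08)&(abs(P[:,0]-.49)<.07)&(abs(P[:,1]-.07)<.06);P=P[k]
r=cv2.minAreaRect((P[P[:,2]>.04][:,:2]*1000).astype(np.float32));print('reel',r)
q,Rm,p=st();ang=float(sys.argv[4]);a=np.radians(ang);y=np.array([np.cos(a),np.sin(a),0]);z=np.array([0,0,-1.])
Rt=R.from_matrix(np.c_[np.cross(y,z),y,z]);print('euler ZYX',(Rm.inv()*Rt).as_euler('ZYX',degrees=True).round(2),p)
T=np.array(list(map(float,sys.argv[1:4])));print('shift now tool',(Rm.inv().apply(T-p)*100).round(2),'target tool',(Rt.inv().apply(T-p)*100).round(2),q['joint_pos'])
E
python3 reel.py .4936 .0695 .14 73
```

```text
clock: 13.5
tool_pos: [0.4941, 0.1413, 0.3233]
ee_rot: [0.009, 0.149, 0.989, -0.009]
wrist_force: [-0.8, 0.9, -0.4]
grip_width: 0.8
finger_force: 0.0
reel ((494.6199035644531, 68.91636657714844), (59.062442779541016, 69.46440124511719), 72.98641967773438)
euler ZYX [-0.16  1.16 -0.87] [0.49427808 0.14185683 0.32322154]
shift now tool [-1.7  -6.66 18.46] target tool [-2.05 -6.94 18.32] [ 0.21277794  0.36967605 -0.8003305   1.67445468  0.30703815  1.2173578
  0.61002934]
```

```bash
python3 -m jog '[[[-0.3,-1.35,3.7],[0,1.2,0],1],[[-0.4,-1.35,3.7],[-0.9,0,0],1],[[-0.4,-1.35,3.7],[0,0,0],1],[[-0.4,-1.35,3.7],[0,0,0],1],[[-0.4,-1.35,3.5],[0,0,0],1],[[0,0,0],[0,0,0],1],[[0,0,0],[0,0,0],1]]'; python3 reel.py .4937 .0697 .019 73
```

```text
clock: 14.25
tool_pos: [0.4928, 0.0708, 0.1403]
ee_rot: [-0.001, 0.15, 0.989, 0.001]
wrist_force: [0.7, 1.3, -0.1]
grip_width: 1.001
finger_force: 0.0
reel ((494.40313720703125, 67.74617004394531), (59.23906326293945, 69.72068786621094), 72.99028778076172)
euler ZYX [-0.25 -0.    0.1 ] [0.49357889 0.07126009 0.14108845]
shift now tool [-0.06 -0.17 12.21] target tool [-0.06 -0.15 12.21] [ 0.27021974  0.55143248 -0.68832593  1.9668425   0.48475871  0.79135962
  0.57452972]
```

```bash
python3 -m jog '[[[0,-0.15,3],[0,0,0],1],[[0,0,3],[0,0,0],1],[[0,0,3],[0,0,0],1],[[0,0,2],[0,0,0],1],[[0,0,1.1],[0,0,0],1],[[0,0,0],[0,0,0],0.6],[[0,0,0],[0,0,0],0.4],[[0,0,0],[0,0,0],0.3],[[0,0,0],[0,0,0],0],[[0,0,0],[0,0,0],0]]' 15; python3 -m jog '[[[0,0,0],[0,0,0],0],[[0,0,0],[0,0,0],0],[[0,0,0],[0,0,0],-0.3]]' 35;python3 reel.py .4937 .0697 .019 73
```

```text
clock: 15.3
tool_pos: [0.4918, 0.0676, 0.0189]
ee_rot: [-0.001, 0.151, 0.988, -0.0]
wrist_force: [0.5, 2.3, 2.6]
grip_width: 0.614
finger_force: 2.0
clock: 15.6
tool_pos: [0.4922, 0.0682, 0.0189]
ee_rot: [-0.0, 0.151, 0.989, 0.0]
wrist_force: [-1.4, 1.3, 6.0]
grip_width: 0.584
finger_force: 35.0
reel ((492.6210021972656, 62.952701568603516), (71.64797973632812, 70.86190795898438), 71.02467346191406)
euler ZYX [-0.37 -0.05  0.01] [0.49208829 0.06812798 0.01887504]
shift now tool [-0.11  0.2  -0.01] target tool [-0.11  0.2  -0.01] [ 0.13955918  0.72865395 -0.50109091  2.06392368  0.69688489  0.52068994
  0.39098523]
```

```bash
python3 -m jog '[[[0,0,-2],[0,0,0],-0.3],[[0,0,-3],[0,0,0],-0.3],[[0,0,-4],[0,0,0],-0.3],[[0,0,-4],[0,0,0],-0.3],[[0,0,-4],[0,0,0],-0.3],[[0,0,0],[0,0,0],-0.3]]'
python3 - <<'E'
from st import *
for n in('side','top'):
    d=station.snapshot(n);np.savez(f'{n}1.npz',**d);h=hsv(d);H,S,V=h[...,0],h[...,1],h[...,2]
    uv,P=pts(d);L=(P-O)@D;hh=h[uv[:,1],uv[:,0]]
    blue=(hh[:,0]>100)&(hh[:,0]<128)&(hh[:,1]>100);ins=(abs(L[:,0])<.12)&(abs(L[:,1])<.12)
    c=ins&blue&(L[:,2]>.038)&(L[:,2]<.052)&(abs(L[:,0])<.065)
    for sgn in(-1,1):
        k=c&(sgn*L[:,1]>.03)
        if k.sum()>5: print(n,'cheek',sgn,k.sum(),'y',np.percentile(L[k,1],[2,50,98]).round(4),'x',np.percentile(L[k,0],[1,50,99]).round(4), 'slope',np.degrees(np.arctan(np.polyfit(L[k,0],L[k,1],1)[0])).round(2))
    r=ins&(hh[:,2]<70)&~blue&(L[:,2]>.036)&(L[:,2]<.05)&(abs(L[:,1])<.055)
    for sgn in(-1,1):
        k=r&(sgn*L[:,0]>.01)&(abs(L[:,0])<.05)
        if k.sum()>5: print(n,'roller',sgn,k.sum(),'x',np.percentile(L[k,0],[2,50,98]).round(4),'y',np.percentile(L[k,1],[2,98]).round(4),'zmax',np.percentile(L[k,2],95).round(4),'slope',np.degrees(np.arctan(np.polyfit(L[k,1],L[k,0],1)[0])).round(2))
    k=ins&blue&(L[:,2]>-.005)&(L[:,2]<.014);print(n,'base',np.percentile(L[k],[.5,99.5],axis=0).round(4).tolist())
print('O',O)
a=[cv2.cvtColor(np.load(f'{n}1.npz')["color"],cv2.COLOR_RGB2BGR) for n in('side','top')]
cv2.imwrite('pics/g5.png',cv2.resize(np.hstack([a[0][60:280,100:360],a[1][90:310,80:340]]),None,fx=1.5,fy=1.5))
E
python3 st.py
```

```text
clock: 16.25
tool_pos: [0.4943, 0.0684, 0.1922]
ee_rot: [0.002, 0.151, 0.988, 0.001]
wrist_force: [0.9, -0.4, -3.5]
grip_width: 0.582
finger_force: 35.0
side cheek -1 73 y [-0.0655 -0.0628 -0.0598] x [-0.0563 -0.0037  0.0497] slope 0.29
side cheek 1 26 y [0.057  0.0589 0.0619] x [-0.0505 -0.0043  0.0177] slope 1.1
side roller -1 203 x [-0.0433 -0.0375 -0.0261] y [-0.052   0.0517] zmax 0.0472 slope -0.97
side roller 1 55 x [0.0152 0.0211 0.0316] y [-0.0535  0.0527] zmax 0.0475 slope -3.73
side base [[-0.0957, -0.1008, 0.0042], [0.101, 0.0898, 0.013]]
top cheek -1 111 y [-0.0882 -0.0612 -0.0493] x [-0.056   0.0016  0.0541] slope -2.11
top cheek 1 117 y [0.0456 0.0607 0.0651] x [-0.0567 -0.0027  0.0539] slope 0.99
top roller -1 367 x [-0.0436 -0.0347 -0.0233] y [-0.053   0.0526] zmax 0.0469 slope -0.29
top roller 1 356 x [0.0165 0.0249 0.0373] y [-0.0528  0.0528] zmax 0.0471 slope -0.17
top base [[-0.0947, -0.0962, 0.0034], [0.1055, 0.0982, 0.0133]]
O [0.57591758 0.30282168 0.0024    ]
j [ 0.32  0.49 -0.74  1.92  0.42  0.9   0.64]
tool axes in dereeler:
 [[-0.67   0.742 -0.003]
 [ 0.742  0.67   0.   ]
 [ 0.002 -0.002 -1.   ]]
tilt 0.19200956895336557
grasp pt dereeler mm [-192.8 -160.4  204.4] knob rel to grasp in tool cm [ 6.26 17.01 14.93]
F [-0.3  0.2 -3.6] w 0.5817035155410262 34.985817074775696 16.35
```

View pics/g5.png

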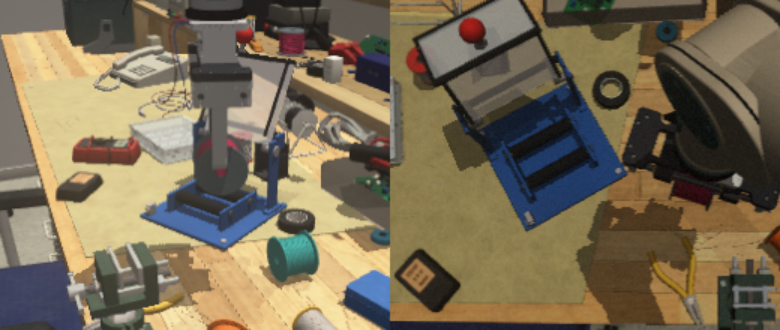

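Side view: the reel is held at (215,160) and the hood still leans open. Top view: the cradle is clear, with rollers at about (545,155). The cheeks come out symmetric about my frame to within 1 mm.

```bash
python3 to.py 0 -60 -40 205; python3 to.py 10 -2 0 160
```

```text
shift in current tool cm [ 0.04 17.93 -0.11] in target tool [-13.29  12.04  -0.06] turn deg [ -0.07  -0.19 -47.93]
shift in current tool cm [-1.11 25.17  4.35] in target tool [-18.35  16.04   7.71] turn deg [ -4.25  -9.6  -47.8 ]
```

```bash
python3 -m jog '[[[0,2,-0.4],[0,0,0],-0.3],[[0,3,-0.4],[0,0,0],-0.3],[[0,3,-0.4],[0,0,0],-0.3],[[0,3,0],[0,0,0],-0.3],[[0,3,0],[0,0,0],-0.3],[[0,2,0],[0,0,0],-0.3],[[0,1.9,0],[0,0,0],-0.3],[[0,0,0],[0,0,0],-0.3]]'; python3 -m jog '[[[0,0,0],[0,0,-8],-0.3],[[0,0,0],[0,0,-8],-0.3],[[0,0,0],[0,0,-8],-0.3],[[0,0,0],[0,0,-8],-0.3],[[0,0,0],[0,0,-8],-0.3],[[0,0,0],[0,0,-7.9],-0.3],[[0,0,0],[0,-5,0],-0.3],[[0,0,0],[0,-5,0],-0.3],[[0,0,0],[0,0,0],-0.3],[[0,0,0],[0,0,0],-0.3]]'; python3 st.py;python3 to.py 10 -2 0 130 ;python3 to.py 10 -2 0 73.5
```

```text
clock: 17.15
tool_pos: [0.5435, 0.2408, 0.1972]
ee_rot: [-0.003, 0.149, 0.989, -0.001]
wrist_force: [0.1, -1.0, -4.2]
grip_width: 0.582
finger_force: 35.0
clock: 18.15
tool_pos: [0.5449, 0.2365, 0.1991]
ee_rot: [0.081, -0.262, 0.961, 0.022]
wrist_force: [-0.5, 0.6, -3.1]
grip_width: 0.583
finger_force: 35.0
j [ 0.16  0.59 -0.94  1.83  0.66  0.87  1.03]
tool axes in dereeler:
 [[-0.986  0.001  0.168]
 [ 0.001  1.    -0.   ]
 [-0.168 -0.    -0.986]]
tilt 9.652340697740206
grasp pt dereeler mm [-63.5 -41.4 215.2] knob rel to grasp in tool cm [ 7.18  4.14 15.05]
F [-0.5  0.6 -3.1] w 0.5831986834208408 34.98579382896423 18.15
shift in current tool cm [-4.65  4.15  9.43] in target tool [-4.59  4.14  9.46] turn deg [-0.02 -0.35 -0.05]
shift in current tool cm [-3.7   4.15 15.  ] in target tool [-3.61  4.14 15.03] turn deg [-0.02 -0.35 -0.05]
```

```bash
python3 -m jog '[[[-1.6,1.4,1],[0,0,0],-0.3],[[-1.6,1.4,2],[0,0,0],-0.3],[[-1.45,1.35,3],[0,-0.35,0],-0.3],[[0,0,3.4],[0,0,0],-0.3],[[0,0,0],[0,0,0],-0.3],[[0,0,0],[0,0,0],-0.3]]'; python3 st.py;python3 to.py 10 -2 0 73.5
python3 - <<'E'
from st import *
for n in('side','top'):
    d=station.snapshot(n);h=hsv(d);uv,P=pts(d);L=(P-O)@D;hh=h[uv[:,1],uv[:,0]]
    k=((hh[:,0]>160)|(hh[:,0]<3))&(hh[:,1]>110)&(abs(L[:,0])<.06)&(abs(L[:,1])<.05)&(L[:,2]>.06)&(L[:,2]<.2)
    if k.sum()>5:print(n,k.sum(),np.percentile(L[k],[2,50,98],axis=0).round(3).tolist())
E
```

```text
clock: 18.75
tool_pos: [0.5777, 0.3058, 0.1148]
ee_rot: [0.085, -0.262, 0.961, 0.024]
wrist_force: [0.5, -0.5, -1.2]
grip_width: 0.581
finger_force: 35.0
j [-0.04  0.75 -0.81  1.77  0.81  0.78  0.87]
tool axes in dereeler:
 [[-0.985  0.     0.175]
 [ 0.     1.     0.001]
 [-0.175  0.001 -0.985]]
tilt 10.084444802232111
grasp pt dereeler mm [ -0.2   1.7 130.9] knob rel to grasp in tool cm [12.05 -0.18  5.58]
F [ 0.5 -0.5 -1.2] w 0.5807820536773198 34.985926151275635 18.75
shift in current tool cm [ 1.19 -0.18  5.62] in target tool [ 1.18 -0.17  5.62] turn deg [ 0.06  0.08 -0.02]
side 240 [[-0.027, -0.017, 0.111], [-0.021, 0.003, 0.144], [0.007, 0.021, 0.161]]
top 26 [[-0.028, 0.007, 0.13], [-0.025, 0.021, 0.138], [-0.02, 0.027, 0.151]]
```

```bash
python3 -m jog '[[[0.4,-0.15,1.5],[0,0,0],-0.3],[[0.4,0,1.5],[0,0,0],-0.3],[[0.3,0,1.2],[0,0,0],-0.3],[[0.1,0,0.7],[0,0,0],-0.3],[[0,0,0.4],[0,0,0],-0.3],[[0,0,0],[0,0,0],-0.3],[[0,0,0],[0,0,0],-0.3]]'; python3 to.py 10 -2 0 73.5
```

```text
clock: 19.55
tool_pos: [0.5765, 0.3038, 0.0615]
ee_rot: [0.086, -0.262, 0.961, 0.024]
wrist_force: [-0.5, -0.3, -2.8]
grip_width: 0.582
finger_force: 35.0
shift in current tool cm [ 0.04 -0.06  0.41] in target tool [ 0.04 -0.06  0.41] turn deg [0.08 0.25 0.01]
```

```bash
python3 -m jog '[[[0,-0.05,0.2],[0,0,0],-0.3],[[0,0,0.15],[0,0,0],-0.3],[[0,0,0.1],[0,0,0],-0.3],[[0,0,0],[0,0,0],-0.3],[[0,0,0],[0,0,0],-0.3]]'; python3 to.py 10 -2 0 73.5
```

```text
clock: 20.05
tool_pos: [0.576, 0.3025, 0.0571]
ee_rot: [0.085, -0.262, 0.961, 0.023]
wrist_force: [-4.3, -2.7, 2.8]
grip_width: 0.582
finger_force: 35.0
shift in current tool cm [-0.14  0.03 -0.01] in target tool [-0.14  0.03 -0.01] turn deg [0.   0.09 0.01]
```

```bash
python3 -m jog '[[[0.15,0,0],[0,0,0],-0.3],[[0.05,0,0.05],[0,0,0],-0.3],[[0,0,0],[0,0,0],-0.3]]' 12; python3 -m jog '[[[0,0,0],[0,0,0],0.2],[[0,0,0],[0,0,0],0.3],[[0,0,0],[0,0,0],0.4],[[0,0,0],[0,0,0],0.45],[[0,0,0],[0,0,0],0.45],[[0,0,0],[0,0,0],0.45]]'
```

```text
clock: 20.35
tool_pos: [0.5756, 0.3022, 0.0565]
ee_rot: [0.086, -0.262, 0.961, 0.024]
wrist_force: [-3.5, -2.2, 5.5]
grip_width: 0.581
finger_force: 12.0
clock: 20.95
tool_pos: [0.5756, 0.3024, 0.0559]
ee_rot: [0.086, -0.262, 0.961, 0.024]
wrist_force: [0.0, -0.7, -0.4]
grip_width: 0.723
finger_force: 0.0
```

Released with no residual force. Retreat along the fingers.

```bash
python3 -m jog '[[[0,0,-0.7],[0,0,0],0.45],[[0,0,-1.5],[0,0,0],0.45],[[0,0,-2.5],[0,0,0],0.45],[[0,0,-3],[0,0,0],0.45],[[1,0,-3],[0,0,0],0.45],[[3,0,-2],[0,0,0],0.45],[[4,0,0],[0,0,0],0.45],[[4,0,0],[0,0,0],0.45],[[4,0,0],[0,0,0],0.45],[[4,0,0],[0,0,0],0.45]]'
python3 - <<'E'
from st import *
a=[]
for n in('side','top'):
    d=station.snapshot(n);h=hsv(d);uv,P=pts(d);L=(P-O)@D;hh=h[uv[:,1],uv[:,0]];a.append(cv2.cvtColor(d["color"],cv2.COLOR_RGB2BGR))
    k=((hh[:,0]>160)|(hh[:,0]<3))&(hh[:,1]>110)&(abs(L[:,0])<.06)&(abs(L[:,1])<.05)&(L[:,2]>.04)&(L[:,2]<.2)
    if k.sum()>5:print(n,k.sum(),np.percentile(L[k],[2,50,98],axis=0).round(3).tolist())
    k=(abs(L[:,0])<.05)&(abs(L[:,1])<.045)&(L[:,2]>.065)&(L[:,2]<.12)
    if k.sum()>5:print('reel',np.percentile(L[k],[1,50,99],axis=0).round(3).tolist())
cv2.imwrite('pics/g6.png',cv2.resize(np.hstack([a[0][60:320,100:360],a[1][60:320,90:350]]),None,fx=1.5,fy=1.5))
E
```

```text
clock: 21.95
tool_pos: [0.3855, 0.1902, 0.1463]
ee_rot: [0.087, -0.262, 0.961, 0.024]
wrist_force: [0.8, 0.5, 0.0]
grip_width: 0.727
finger_force: 0.0
side 257 [[-0.03, -0.022, 0.056], [-0.024, 0.001, 0.088], [0.007, 0.022, 0.102]]
reel [[-0.035, -0.029, 0.065], [-0.016, -0.012, 0.088], [0.031, 0.027, 0.107]]
top 482 [[-0.031, -0.022, 0.073], [-0.01, 0.001, 0.097], [0.021, 0.024, 0.102]]
reel [[-0.036, -0.027, 0.07], [-0.011, 0.0, 0.097], [0.024, 0.027, 0.107]]
```

View pics/g6.png

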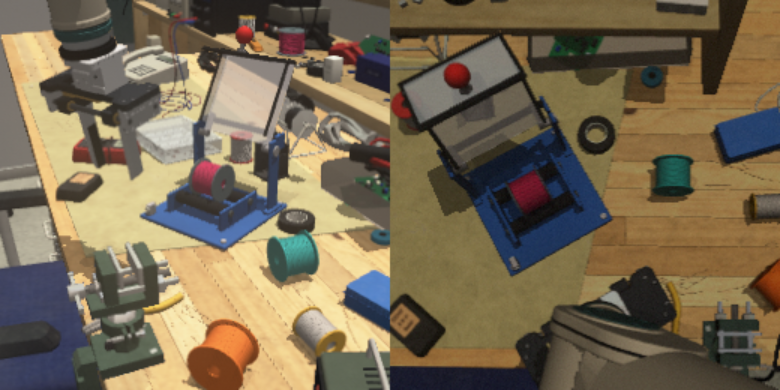

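The picture shows the reel lying centred on the rollers (side (212,180), top (530,193)), the hood open and the hand clear. The yellow reel is untouched.

```bash
python3 -m jog '[[[0,0,0],[0,0,0],0.45],[[0,0,0],[0,0,0],0.45],[[0,0,0],[0,0,0],0.45]]'; python3 -c "
from station import *
print(close_job())"
```

```text
clock: 22.35
tool_pos: [0.3881, 0.1921, 0.1461]
ee_rot: [0.087, -0.262, 0.961, 0.025]
wrist_force: [0.1, -0.1, 0.8]
grip_width: 0.727
finger_force: 0.0
the job is handed in; nothing more can be done
None
```

The job is handed in at about 22 s: the hood stands open on its stop, the pink reel lies centred on the two rollers, the yellow reel was left alone and the hand is clear; the knob slipped from the grip once during an early lift and once near the top, where the hood still went over and stayed open.

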